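# Make up two sampling kits

## Robot

A 6-joint arm with a two-finger parallel gripper is mounted at the origin on a cart in front of the work surface, level with it; the furniture and walls round the work are solid. World frame = base frame: x ahead of the robot, y to its left, z up, the work surface at z = 0. Lengths are in m, angles in rad, forces in N, time in s.
With the tool pointing down it reaches from about 0.3 to 0.875 m from the base axis. Payload 6.4 kg.
Tool frame: the origin (TCP) lies at the very end of the fingers, on their centre line; the grasp point (between the pads) lies 19 mm behind it; z points along the fingers, y is the line along which they close (so a half turn about z gives the same grasp; the last joint's range is limited). The gripper opens to 85 mm and grips with 20 to 120 N. Pads are 22 mm wide; open, the fingers measure 114 mm over their backs; the gripper's body (76 mm by 85 mm) begins 54 mm behind the grasp point. The pads swing forward as they close: fully open they stand 13 mm farther back than shut.
Start: joints at [1.028, 0.181, 1.607, -0, 1.354, -0.206], TCP at [0.19, 0.543, 0.231] pointing down, gripper open.
Joint ranges: [-2.99, 2.99], [-0.89, 2.07], [0.3, 2.58], [-1.14, 4.28], [0, 2.63], [-3.12, 3.12]. Speed limits (rad/s): [2.57, 2.57, 3.01, 3.14, 3.14, 3.14].

## Interface

Orientations are given as a unit quaternion [x, y, z, w].
In Python, from station import get_obs, capture, get_calibration, job_done, look_for, trace gives the robot as it stands. The module is installed in compiled form; this text tells all that it offers.
- The arm moves only by the tool drive_tool, never from a script. Its argument "commands" is a list that holds one entry, the list of rows, each a list of 4 numbers: the shift along the world's x, y, z in m, then the turn about the world's z in rad. In form: [[[dx, dy, dz, yaw], ...]]. A call has 1 to 12 rows; each row is the pose to reach, as a shift and turn from the pose commanded when the call began; what a row does not reach only later rows make up. A row lasts 1/12 s, in which the tool goes at most 41.7 mm and 7.16 degrees, less where a joint would pass 70% of its speed; a pose out of reach is approached as far as the arm can. A call with a gripper value outside its range is refused whole. "claw" is the closure, from -1 (fully open) to 1 (shut), set as the call begins (left out, the last holds). The fingers move at their own pace and stop on an object; the grip force is fixed at half the most. Time passes only in rows, so rows that repeat a pose let the fingers close. It gives the time, the measured TCP pose, the force, the opening and the grip force at its end, in the units of the state.
- get_obs(): the state, without advancing time (a new reading comes with each control period).
- capture(name): name is "scene" or "top" or "wrist"; returns (picture, depth): 420x560x3 uint8, blue, green, red; 420x560 float32, m along the optical axis (not along the pixel's ray), 0 where there is no reading.
- get_calibration(name): a dict with "fx", "fy", "cx", "cy" (pixels), "k1" (the pictures are not rectified: a ray, as slopes to the right and down, at radius r is drawn at 1 + k1 r^2 times it, then the intrinsics apply), "view" (4x4, takes a point from world to camera coordinates); the wrist camera has in their place "hand_eye" (4x4, takes a point from camera to tool coordinates, whose origin is the TCP and whose axes are the flange's). Camera axes: x right, y down, z forward; pixel columns grow to the right and rows downward; lengths in m; the calibration is good to about 2 mm. A picture is of the moment at which its call begins: read the wrist's pose just before it. get_calibration takes no time and is no camera call.
- job_done(): hands the job in; it is judged then, once.
Trained networks look in the newest picture that a camera, given by its name, has taken for a name from the list of things; names that differ only in an ending like _2 or _b are one class to them, and where a whole thing is asked for, a point or a joint stands for the part that bears it (a point fixed in the world has none). Each returns a list of dicts, best first, with "confidence" (0 to 1); they miss things now and then, are a little off and sometimes report something else, mostly with a low value. They report only what shows in the picture. A call takes as long as a camera call. They do not tell look-alikes from the thing itself.
- look_for(label, camera): "point" ([column, row] in pixels, amid what is visible of it).
- trace(label, camera): "pixels" (420x560 bool, what is visible of it) and "point" ([column, row] in pixels, amid what is visible of it).
The state is a dict: "clock": time; "joint_positions": joint angles; "joint_velocities": joint speeds; "joint_torque": joint torques, N m; "tcp_pos": TCP position; "tool_rot": TCP orientation; "ft_force": force on the tool from outside, world axes, zero at the start; "moment": the same for the moment, N m; "grip_width": finger opening in m; "finger_force": force on a finger pad.
Only numpy, scipy, OpenCV 4.12 (cv2) and the standard library are available. Lean on these libraries where they do the work, as an engineer would, in place of code of your own. Each camera call takes 0.05 s, during which the arm holds its last target. There are 200 camera calls.

## Task

Make up the two sampling kits from the stock on the bench. The blue tray gets the green-capped bottle and the red-capped vial, standing in their round wells, and the weighted probe, carried level and laid in the cradle with its steel head in the wide pocket beside the vial; the orange tray gets only the amber bottle and the yellow-capped vial, standing in their wells. Set everything down without dropping it, and leave the blue-capped bottle, the beaker and the timer where they are.

Things in the scene. Friction and masses are not known exactly. Their poses are not given: they have to be found in the camera images.
- tray_blue: Fixed blue kit tray, 210 (x) x 150 mm, rim 12 high, floor top at z 6. Origin: centre of underside. On the floor, 4 mm walls 10 high round black pads: round bottle well, inner dia 66, at x -55, y +36; vial well, inner dia 36, at x +55, y +36; probe cradle along x, centred x 0, y -39: wide head pocket (50 inside) at x +71 to +96, narrow tail pocket (34) at -96 to -75, bare between. 
- tray_orange: Fixed orange kit tray, 210 (x) x 150 mm, rim 12 high, floor top at z 6. Origin: centre of underside. On the floor, 4 mm walls 10 high round black pads: round bottle well, inner dia 66, at x -55, y +36; vial well, inner dia 36, at x +55, y +36; probe cradle along x, centred x 0, y -39: wide head pocket (50 inside) at x +71 to +96, narrow tail pocket (34) at -96 to -75, bare between. Cradle unused.
- bottle_green: Loose standing screw-cap bottle with green cap and yellow label, body 44 mm diameter and 77 mm high, cap 31 mm diameter, 90 mm in all, 0.12 kg. Origin: centre of its underside, z up.
- bottle_amber: Loose standing brown (amber) screw-cap bottle with black cap, body 46 mm diameter and 74 mm high, cap 32 mm diameter, 86 mm in all, 0.12 kg. Origin: centre of its underside, z up.
- vial_red: Loose standing small clear vial with red cap, body 16 mm diameter, cap 17.6 mm diameter from 34 mm up to the top at 45 mm, 14 g. Origin: centre of its underside, z up.
- vial_yellow: Loose standing small clear vial with yellow cap, body 16 mm diameter, cap 17.6 mm diameter from 34 mm up to the top at 45 mm, 14 g. Origin: centre of its underside, z up.
- probe: Loose weighted probe lying flat, 170 mm long, 0.3 kg: aluminium shaft of 12 mm diameter, axis 15 mm above the underside; heavy steel head, a 30 mm cube at x +55 to +85; light black tail foot, 18 wide, 30 high, at x -85 to -75. Origin: underside at mid length; x along the shaft to the head, z up. It balances at x +32 mm, on the bare shaft 23 mm behind the head.
- bottle_blue: Bystander: loose white and clear screw-cap bottle with blue cap, 56 mm diameter, 105 mm high; belongs to no kit. Origin: centre of its underside.
- glass_beaker: Bystander: loose empty clear glass beaker, 52 mm diameter, 66 mm high. Origin: centre of its underside.
- timer: Bystander: loose pale lab timer lying flat, 59 x 64 x 28 mm. Origin: centre of its underside.
Not all that is in view belongs to the job. Leave any pink, purple or turquoise look-alike of the bottle_amber alone.

How it is judged:
At the end, for the whole second after the job is handed in: Each bottle and vial upright on the floor of its own tray within 13 mm (x and y) of its well's centre; probe flat in the blue tray's cradle, head in the wide pocket, within 13 mm and 0.2 rad; all at rest; blue-capped bottle, beaker and timer upright, within 30 mm of their starts (x of bottle_green in the frame of tray_blue between -0.068 and -0.042 m and y of bottle_green in the frame of tray_blue between 0.023 and 0.049 m and z of bottle_green in the frame of tray_blue between 0.002 and 0.01 m and linear speed of each of bottle_green, vial_red, probe, bottle_amber, vial_yellow below 0.03 m/s and angle between each of bottle_green, vial_red, bottle_amber, vial_yellow's own z axis and vertical below 0.1 rad and x of vial_red in the frame of tray_blue between 0.042 and 0.068 m and y of vial_red in the frame of tray_blue between 0.023 and 0.049 m and z of vial_red in the frame of tray_blue between 0.002 and 0.01 m and x of probe in the frame of tray_blue between -0.013 and 0.013 m and y of probe in the frame of tray_blue between -0.052 and -0.026 m and z of probe in the frame of tray_blue between 0.002 and 0.01 m and angle between the x axis of probe and the x axis of tray_blue, either way round below 0.2 rad and angle between probe's own z axis and vertical below 0.12 rad and y of tray_blue in the frame of probe above 0.02 m and x of bottle_amber in the frame of tray_orange between -0.068 and -0.042 m and y of bottle_amber in the frame of tray_orange between 0.023 and 0.049 m and z of bottle_amber in the frame of tray_orange between 0.002 and 0.01 m and x of vial_yellow in the frame of tray_orange between 0.042 and 0.068 m and y of vial_yellow in the frame of tray_orange between 0.023 and 0.049 m and z of vial_yellow in the frame of tray_orange between 0.002 and 0.01 m and distance of each of bottle_blue, glass_beaker, timer from where it was at the start of the episode below 0.03 m and angle between each of bottle_blue, glass_beaker, timer's own z axis and vertical below 0.15 rad); the robot touches nothing.
It fails at once if The probe is carried far from level (more than about 20 degrees) (height (world z) of probe above 0.06 m and (angle between probe's own x axis and vertical below 1.22 rad or angle between probe's own x axis and vertical above 1.92 rad)).
It fails at once if A bystander (blue-capped bottle, beaker or timer) is shifted by more than 30 mm or tipped (distance of any of bottle_blue, glass_beaker, timer from where it was at the start of the episode above 0.03 m or angle between any of bottle_blue, glass_beaker, timer's own z axis and vertical above 0.3 rad).
It fails at once if A kit thing is dropped: it falls free of the fingers at more than 0.6 m/s ((contact force between the fingers and bottle_green below 0.05 N and linear speed of bottle_green above 0.6 m/s) or (contact force between the fingers and bottle_amber below 0.05 N and linear speed of bottle_amber above 0.6 m/s) or (contact force between the fingers and vial_red below 0.05 N and linear speed of vial_red above 0.6 m/s) or (contact force between the fingers and vial_yellow below 0.05 N and linear speed of vial_yellow above 0.6 m/s) or (contact force between the fingers and probe below 0.05 N and linear speed of probe above 0.6 m/s)).
It also fails if it takes over 128 s, if anything falls off the work surface, if the arm or the gripper's body presses on something with over 40 N, if the wrist force passes 120 N, or if a joint passes its speed limit or range.

## Working session

There is one attempt and no reset: what is moved stays moved. The work goes in short steps, Python scripts to look and compute and a tool call to move; the robot and the scene stay as the last step left them, time stands still between calls to the robot, and variables do not carry over. Pictures are saved under pics/ and viewed, at most 14 in all, crops included, and the job is handed in when it is done.

Besides the shell and the picture viewer there is one more tool, called after "Call:" as a command line: name --argument value ..., lists and objects as JSON in quotes. drive_tool: Moves the arm, as the interface text tells. Its arguments: {"type":"object","properties":{"commands":{"type":"array","items":{"type":"array","items":{"type":"array","items":{"type":"number"}}}},"claw":{"type":"number"}},"required":["commands"]}

```bash
mkdir -p pics
cat > h.py <<'E'
import numpy as np, cv2
from station import *
from scipy.spatial.transform import Rotation as R
def ray(cal,uv):
    uv=np.atleast_2d(uv).astype(float)
    K=np.array([[cal['fx'],0,cal['cx']],[0,cal['fy'],cal['cy']],[0,0,1]])
    return cv2.undistortPoints(uv.reshape(-1,1,2),K,np.array([cal['k1'],0,0,0.])).reshape(-1,2)
def c2w(name,o=None):
    cal=get_calibration(name)
    if name!='wrist': return cal,np.linalg.inv(np.array(cal['view']))
    o=o or get_obs(); T=np.eye(4); T[:3,:3]=R.from_quat(o['tool_rot']).as_matrix(); T[:3,3]=o['tcp_pos']
    return cal,T@np.array(cal['hand_eye'])
def cloud(name,mask,depth,o=None):
    cal,T=c2w(name,o); v,u=np.nonzero(mask&(depth>0)); d=depth[v,u]
    n=ray(cal,np.c_[u,v]); p=np.c_[n*d[:,None],d]
    return p@T[:3,:3].T+T[:3,3]
def atz(name,uv,z,o=None):
    cal,T=c2w(name,o); n=ray(cal,uv); d=np.c_[n,np.ones(len(n))]@T[:3,:3].T
    return T[:3,3]+d*((z-T[2,3])/d[:,2])[:,None]
E
cat > a.py <<'E'
from h import *
for n in ('top','scene'):
    im,d=capture(n); cv2.imwrite(f'pics/{n}0.png',im); np.savez(f'{n}0.npz',im=im,d=d)
    for l in 'tray_blue tray_orange bottle_green bottle_amber vial_red vial_yellow probe bottle_blue glass_beaker timer'.split():
        for r in trace(l,n)[:4]:
            if r['confidence']<.2: continue
            P=cloud(n,r['pixels'],d)
            print(n,l,round(r['confidence'],2),np.round(r['point']),np.round(np.median(P,0),3),np.round(np.percentile(P,3,0),3),np.round(np.percentile(P,97,0),3)) if len(P) else print(n,l,r['point'])
print(get_obs())
E
python3 a.py
```

```text
top tray_blue 0.8 [141. 235.] [0.447 0.29  0.006] [0.35  0.217 0.003] [0.547 0.363 0.015]
top tray_orange 0.75 [422. 228.] [ 0.468 -0.302  0.006] [ 0.371 -0.376  0.003] [ 0.566 -0.228  0.016]
top bottle_green 0.65 [279. 246.] [0.433 0.    0.087] [ 0.415 -0.018  0.052] [0.452 0.018 0.092]
top bottle_amber 0.91 [336. 197.] [ 0.525 -0.106  0.074] [ 0.508 -0.125  0.02 ] [ 0.545 -0.089  0.087]
top bottle_amber 0.88 [342. 296.] [ 0.332 -0.118  0.074] [ 0.311 -0.141  0.022] [ 0.349 -0.101  0.088]
top bottle_amber 0.67 [224. 296.] [0.335 0.109 0.074] [0.314 0.092 0.029] [0.353 0.13  0.087]
top bottle_amber 0.65 [278. 288.] [0.348 0.006 0.075] [ 0.325 -0.014  0.009] [0.365 0.026 0.088]
top vial_red 0.75 [423. 231.] [ 0.468 -0.303  0.006] [ 0.37  -0.376  0.003] [ 0.566 -0.227  0.016]
top vial_red 0.6 [214. 246.] [0.429 0.131 0.045] [0.425 0.127 0.033] [0.435 0.137 0.048]
top vial_yellow 0.6 [332. 199.] [ 0.525 -0.106  0.073] [ 0.509 -0.13   0.017] [ 0.548 -0.089  0.087]
top vial_yellow 0.57 [423. 228.] [ 0.468 -0.303  0.006] [ 0.37  -0.378  0.002] [ 0.567 -0.227  0.016]
top vial_yellow 0.49 [2
[... 2031 characters left out ...]
 'joint_positions': array([ 1.02770779e+00,  1.80792273e-01,  1.60699786e+00, -4.63578039e-07,
        1.35379472e+00, -2.06326589e-01]), 'joint_velocities': array([-0.00055539,  0.00241354, -0.00041438, -0.00076187, -0.0015545 ,
        0.00065044]), 'joint_torque': array([ 4.98685313e-04, -4.44845259e+01, -3.51682520e+01, -3.79273015e-04,
        6.72914302e-04, -2.52010585e-05]), 'tcp_pos': array([0.19000598, 0.54271784, 0.23129384]), 'tool_rot': array([1.67586393e-01, 9.85857394e-01, 3.54555622e-06, 1.63765753e-06]), 'ft_force': array([-0.34252782,  0.714405  , -0.05036769]), 'moment': array([-0.01901764, -0.02197397,  0.04203908]), 'finger_force': 0.0, 'grip_width': 0.08552564199329632}
```

View pics/top0.png

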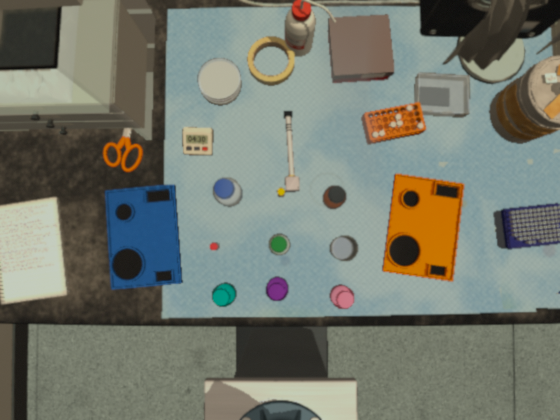

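View pics/scene0.png

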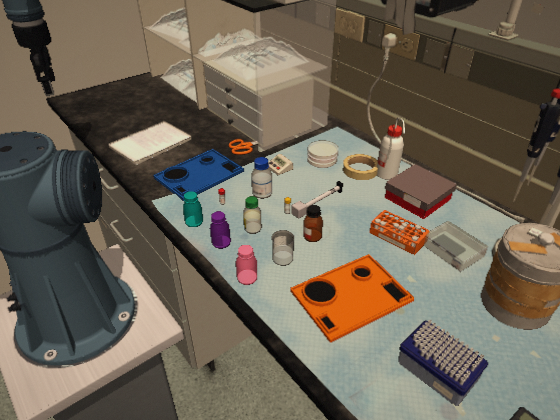

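Amber candidates in the top view are (336,197), brown with a black cap, and three look-alikes: turquoise (223,294), purple (277,288) and pink (342,297). I choose (336,197). The other kit items are the green bottle (279,244), red vial (214,246), yellow vial (281,192) and probe, whose head is at (292,184) and tail at (288,113). Next I measure them precisely and take one check crop.

```bash
cat > m.py <<'E'
from h import *
z=np.load('top0.npz'); im,d=z['im'],z['d']
H=np.ones(d.shape,bool); P=cloud('top',H,d); v,u=np.nonzero(d>0)
W=np.full(d.shape+(3,),np.nan); W[v,u]=P
mod=np.array([[-55,36],[55,36],[83.5,-39],[-85.5,-39]])/1000
for n,c in(('blue',(.447,.29)),('orange',(.468,-.302))):
    hw=(abs(W[...,0]-c[0])<.115)&(abs(W[...,1]-c[1])<.085)
    m=(hw&(im.max(2)<45)).astype(np.uint8); k,_,s,ct=cv2.connectedComponentsWithStats(m)
    th=0; t=np.array(c)
    for r in range(5):
        Rm=np.array([[np.cos(th),-np.sin(th)],[np.sin(th),np.cos(th)]]); pred=mod@Rm.T+t
        C=[(s[i,4],atz('top',ct[i],.006)[0,:2]) for i in range(1,k) if s[i,4]>40]
        q=np.array([min(C,key=lambda e:np.linalg.norm(e[1]-p))[1] for p in pred])
        a=mod-mod.mean(0); b=q-q.mean(0); th=np.arctan2((a[:,0]*b[:,1]-a[:,1]*b[:,0]).sum(),(a*b).sum())
        Rm=np.array([[np.cos(th),-np.sin(th)],[np.sin(th),np.cos(th)]]); t=q.mean(0)-mod.mean(0)@Rm.T
    print(n,'t',t.round(4),'yaw',th.round(4),'res mm',((mod@Rm.T+t-q)*1e3).round(1).tolist())
    print('  bottle,vial,probe wells',(np.array([[-.055,.036],[.055,.036],[0,-.039]])@Rm.T+t).round(4).tolist())
for cam in('top','scene'):
  z=np.load(cam+'0.npz'); dd=z['d']; P=cloud(cam,np.ones(dd.shape,bool),dd)
  for n,x,y,lo,r in(('green',.433,0,.08,.03),('amber',.526,-.106,.08,.03),('red',.43,.131,.036,.02),('yellow',.54,-.002,.038,.02),('bblue',.534,.1,.095,.03),('beaker',.427,-.125,.06,.04)):
    Q=P[(np.hypot(P[:,0]-x,P[:,1]-y)<r)&(P[:,2]>lo)]
    print(cam,n,len(Q),((Q[:,:2].min(0)+Q[:,:2].max(0))/2).round(4),np.median(Q,0).round(4),np.ptp(Q[:,:2],axis=0).round(3))
  Q=P[(P[:,0]>.53)&(P[:,0]<.75)&(abs(P[:,1]+.02)<.06)&(P[:,2]>.01)&(P[:,2]<.034)&~((np.hypot(P[:,0]-.54,P[:,1]+.0)<.016))]
  hd=Q[(Q[:,2]>.027)&(Q[:,0]<.6)]; sh=Q[(Q[:,0]>.6)&(Q[:,0]<.69)]; tl=Q[(Q[:,2]>.026)&(Q[:,0]>.68)]
  print('probe head',hd[:,:2].min(0),hd[:,:2].max(0),'shaft fit',np.polyfit(sh[:,0],sh[:,1],1),'tail',tl[:,:2].min(0),tl[:,:2].max(0),'x',Q[:,0].min(),Q[:,0].max())
im=np.load('scene0.npz')['im']; cv2.imwrite('pics/crop.png',cv2.resize(im[160:290,170:360],None,fx=4,fy=4,interpolation=2))
print(get_calibration('wrist'))
E
python3 m.py
```

```text
blue t [0.4488 0.2922] yaw 0.086 res mm [[0.3, -0.4], [-0.6, -1.1], [-0.4, 0.7], [0.7, 0.7]]
  bottle,vial,probe wells [[0.3909, 0.3234], [0.5005, 0.3328], [0.4522, 0.2534]]
orange t [ 0.4686 -0.3043] yaw -0.1479 res mm [[0.3, -0.1], [-1.0, 0.0], [0.4, -0.3], [0.3, 0.3]]
  bottle,vial,probe wells [[0.4195, -0.2606], [0.5283, -0.2768], [0.4628, -0.3429]]
top green 199 [0.4336 0.0029] [0.4345 0.0019 0.0895] [0.029 0.029]
top amber 201 [ 0.53   -0.1094] [ 0.5307 -0.1103  0.0849] [0.03  0.029]
top red 58 [0.4297 0.1341] [0.4287 0.1332 0.0448] [0.014 0.015]
top yellow 54 [ 0.5403 -0.0018] [ 0.54   -0.0018  0.0442] [0.016 0.016]
top bblue 308 [0.5396 0.1072] [0.54   0.1062 0.104 ] [0.036 0.036]
top beaker 119 [ 0.4257 -0.1275] [ 0.4266 -0.1334  0.0641] [0.049 0.048]
probe head [ 0.54383615 -0.03900412] [ 0.57341776 -0.01000034] shaft fit [ 0.05859425 -0.05783048] tail [ 0.70272448 -0.02489068] [ 0.71193569 -0.00803992] x 0.5438361490577642 0.7121776458986631
scene green 119 [0.4321 0.0023] [ 0.4305 -0.0014  0.0883] [0.03  0.032]
scene amber 111 [ 0.5278 -0.1112] [ 0.5273 -0.1132  0.0853] [
[... 277 characters left out ...]
0635] [0.052 0.052]
probe head [ 0.54260195 -0.04235532] [ 0.5731881  -0.01094856] shaft fit [ 0.0565551  -0.05904599] tail [ 0.70054899 -0.02566657] [ 0.7132835  -0.00760008] x 0.5404504067513587 0.7141145015324804
{'fx': 292.29901719082034, 'fy': 292.29901719082034, 'cx': 279.427949350441, 'cy': 208.4434910266464, 'k1': -0.027791736439190497, 'hand_eye': array([[-5.88380009e-04, -9.46746442e-01, -3.21979546e-01,
         8.36018384e-02],
       [ 9.99999827e-01, -5.60652271e-04, -1.78844791e-04,
         5.18185277e-04],
       [-1.11978938e-05, -3.21979595e-01,  9.46746608e-01,
        -1.42338181e-01],
       [ 0.00000000e+00,  0.00000000e+00,  0.00000000e+00,
         1.00000000e+00]])}
```

View pics/crop.png

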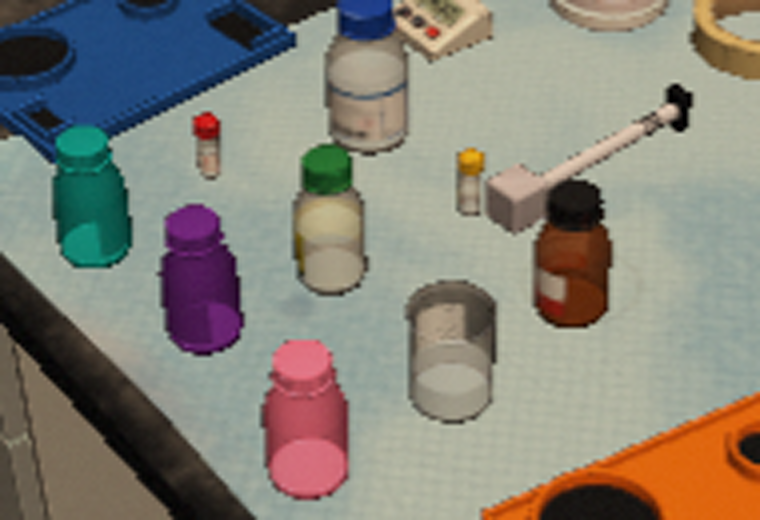

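The crop confirms it: the amber bottle is at crop (572,260) with its black cap, clearly different from the turquoise (90,195), purple (205,280) and pink (300,415) bottles. The yellow vial at (470,180) almost touches the probe head at (515,200), so I take it first, with the fingers closing diagonally.

Call:
drive_tool --commands '[[[0.35, -0.546, 0, -0.574], [0.35, -0.546, 0, -0.574], [0.35, -0.546, 0, -0.574], [0.35, -0.546, 0, -0.574], [0.35, -0.546, 0, -0.574], [0.35, -0.546, 0, -0.574], [0.35, -0.546, 0, -0.574], [0.35, -0.546, 0, -0.574], [0.35, -0.546, 0, -0.574], [0.35, -0.546, 0, -0.574], [0.35, -0.546, 0, -0.574], [0.35, -0.546, 0, -0.574]]]' --claw 0.2

```text
clock: 2.1
tcp_pos: [0.4607, 0.1198, 0.2317]
tool_rot: [0.44, 0.898, 0.0, 0.0]
ft_force: [0.0, 0.7, -0.1]
grip_width: 0.0341
finger_force: 0.0
```

Call:
drive_tool --commands '[[[0.08, -0.123, -0.03, 0], [0.08, -0.123, -0.06, 0], [0.08, -0.123, -0.06, 0], [0.08, -0.123, -0.06, 0], [0.08, -0.123, -0.06, 0], [0.08, -0.123, -0.06, 0], [0.08, -0.123, -0.06, 0]]]'

```text
clock: 2.68
tcp_pos: [0.5396, -0.001, 0.1713]
tool_rot: [0.44, 0.898, 0.0, -0.0]
ft_force: [0.2, 0.6, -0.1]
grip_width: 0.034
finger_force: 0.0
```

```bash
cat > w.py <<'E'
from h import *
import sys
def wlook(tag):
    o=get_obs(); im,d=capture('wrist'); cv2.imwrite(f'pics/{tag}.png',im)
    P=cloud('wrist',np.ones(d.shape,bool),d,o); return o,im,d,P
def top_of(P,x,y,lo,r):
    Q=P[(np.hypot(P[:,0]-x,P[:,1]-y)<r)&(P[:,2]>lo)&(P[:,2]<.12)]
    return len(Q),((Q[:,:2].min(0)+Q[:,:2].max(0))/2).round(4),np.ptp(Q[:,:2],axis=0).round(3)
E
python3 - <<'E'
from w import *
o,im,d,P=wlook('w1'); np.save('w1.npy',P)
print(o['tcp_pos'],top_of(P,.54,-.003,.04,.016),top_of(P,.558,-.025,.027,.022))
Q=P[(P[:,2]>.027)&(P[:,2]<.034)&(np.hypot(P[:,0]-.56,P[:,1]+.03)<.03)&(np.hypot(P[:,0]-.54,P[:,1]+.003)>.012)]
print(np.percentile(Q,[2,98],axis=0))
E
```

```text
[ 0.53961141 -0.00100453  0.17127754] (244, array([ 0.5406, -0.0007]), array([0.017, 0.017])) (713, array([ 0.5597, -0.0228]), array([0.03 , 0.032]))
[[ 0.5455044  -0.03743311  0.02764758]
 [ 0.57335618 -0.00950105  0.03103413]]
```

View pics/w1.png

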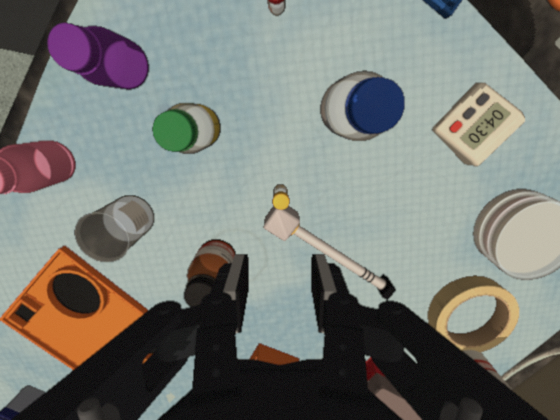

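The wrist view shows the vial at (281,200) and the probe head at (281,223), in line across the closing direction, so the fingers clear the head. I descend and grip the vial.

Call:
drive_tool --commands '[[[0.001, 0, -0.04, 0], [0.001, 0, -0.08, 0], [0.001, 0, -0.11, 0], [0.001, 0, -0.13, 0], [0.001, 0, -0.145, 0], [0.001, 0, -0.154, 0], [0.001, 0, -0.154, 0]]]'

```text
clock: 3.32
tcp_pos: [0.5396, 0.0001, 0.0163]
tool_rot: [0.439, 0.898, -0.0, -0.001]
ft_force: [-0.6, 0.0, 0.4]
grip_width: 0.034
finger_force: 0.0
```

Call:
drive_tool --commands '[[[0, 0, 0, 0], [0, 0, 0, 0], [0, 0, 0, 0], [0, 0, 0, 0], [0, 0, 0, 0], [0, 0, 0, 0]]]' --claw 1

```text
clock: 3.82
tcp_pos: [0.542, -0.0014, 0.0187]
tool_rot: [0.44, 0.898, 0.0, 0.001]
ft_force: [0.0, 0.2, 6.6]
grip_width: 0.0151
finger_force: 58.8
```

Call:
drive_tool --commands '[[[0, 0, 0.02, 0], [0, 0, 0.055, 0], [0, 0, 0.09, 0], [0, 0, 0.12, 0], [-0.002, -0.03, 0.13, 0], [-0.004, -0.06, 0.13, 0], [-0.006, -0.1, 0.13, 0], [-0.008, -0.14, 0.13, 0], [-0.01, -0.18, 0.13, 0], [-0.011, -0.22, 0.13, 0], [-0.012, -0.25, 0.13, 0], [-0.0125, -0.27, 0.13, 0]]]'

```text
clock: 4.82
tcp_pos: [0.5278, -0.2748, 0.1477]
tool_rot: [0.441, 0.898, -0.0, 0.001]
ft_force: [-0.2, -0.2, 0.0]
grip_width: 0.0152
finger_force: 58.6
```

Call:
drive_tool --commands '[[[0, -0.006, -0.01, 0], [0, -0.006, -0.03, 0], [0, -0.006, -0.05, 0], [0, -0.006, -0.065, 0], [0, -0.006, -0.075, 0], [0, -0.006, -0.08, 0], [0, -0.006, -0.08, 0]]]'

```text
clock: 5.4
tcp_pos: [0.5277, -0.276, 0.0659]
tool_rot: [0.44, 0.898, 0.0, -0.001]
ft_force: [-0.2, -0.1, 0.6]
grip_width: 0.0151
finger_force: 58.6
```

Run:
```python
from w import *
o,im,d,P=wlook('w2')
print(o['tcp_pos'],o['grip_width'],o['ft_force'])
c=(.5283,-.2768)
# well pad: dark pixels near floor
H=np.ones(d.shape,bool); v,u=np.nonzero(d>0); px=im[v,u].max(1)
Q=P[(px<45)&(abs(P[:,2]-.006)<.006)&(np.hypot(P[:,0]-c[0],P[:,1]-c[1])<.03)]
print(len(Q),Q.min(0),Q.max(0))
```

```text
[ 0.5276903  -0.27599806  0.06585489] 0.015051625797398384 [-0.16388617 -0.08078692  0.58997985]
1246 [ 0.51389217 -0.29158084  0.00432908] [ 0.54623099 -0.25971527  0.0085463 ]
```

View pics/w2.png

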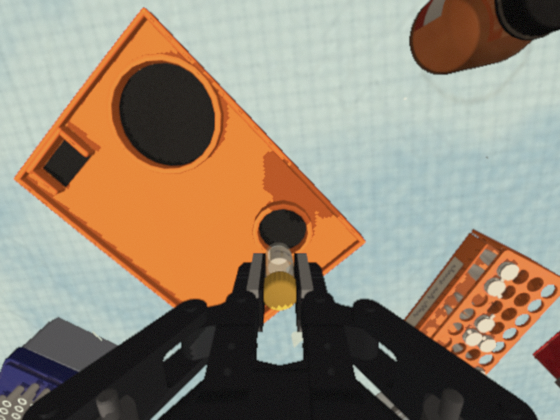

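The well pad is at (283,230), measured at (0.530,-0.276), and the vial at (280,260) hangs upright above it. I lower it.

Call:
drive_tool --commands '[[[0.002, 0, -0.015, 0], [0.002, 0, -0.028, 0], [0.002, 0, -0.035, 0], [0.002, 0, -0.039, 0], [0.002, 0, -0.041, 0], [0.002, 0, -0.041, 0], [0.002, 0, -0.041, 0]]]'

```text
clock: 6.03
tcp_pos: [0.5306, -0.2775, 0.0267]
tool_rot: [0.44, 0.898, -0.0, 0.0]
ft_force: [-0.5, 0.6, 1.5]
grip_width: 0.0152
finger_force: 58.6
```

Call:
drive_tool --commands '[[[0, 0, -0.0015, 0], [0, 0, -0.0015, 0], [0, 0, -0.003, 0], [0, 0, -0.003, 0], [0, 0, -0.003, 0]]]'

```text
clock: 6.45
tcp_pos: [0.5309, -0.2778, 0.0247]
tool_rot: [0.44, 0.898, -0.0, 0.001]
ft_force: [-2.6, 1.1, 7.7]
grip_width: 0.0151
finger_force: 59.4
```

Contact is felt (7.7 N at the expected height), so I release and rise.

Call:
drive_tool --commands '[[[0, 0, 0.001, 0], [0, 0, 0.001, 0], [0, 0, 0.001, 0], [0, 0, 0.001, 0]]]' --claw 0.2

```text
clock: 6.78
tcp_pos: [0.5302, -0.2771, 0.0241]
tool_rot: [0.44, 0.898, 0.0, -0.0]
ft_force: [-0.1, 0.5, -0.4]
grip_width: 0.0343
finger_force: 0.0
```

Call:
drive_tool --commands '[[[0, 0, 0.02, 0], [0, 0, 0.05, 0], [0, 0, 0.09, 0], [0, 0, 0.13, 0.12], [0.01, 0.03, 0.15, 0.24], [0.02, 0.07, 0.15, 0.36], [0.03, 0.11, 0.15, 0.48], [0.04, 0.15, 0.15, 0.6], [0.05, 0.19, 0.15, 0.72], [0.06, 0.22, 0.15, 0.84], [0.065, 0.25, 0.15, 0.968], [0.065, 0.253, 0.15, 0.968]]]'

```text
clock: 7.78
tcp_pos: [0.5956, -0.0191, 0.1741]
tool_rot: [-0.034, 0.999, 0.001, -0.0]
ft_force: [0.0, -0.3, -0.4]
grip_width: 0.0339
finger_force: 0.0
```

Run:
```python
from w import *
o,im,d,P=wlook('w3'); print(o['tcp_pos'],R.from_quat(o['tool_rot']).as_matrix()[:2,1])
Q=P[(P[:,0]>.53)&(P[:,0]<.75)&(abs(P[:,1]+.02)<.04)&(P[:,2]>.01)&(P[:,2]<.034)]
sh=Q[(Q[:,0]>.59)&(Q[:,0]<.69)]; hd=Q[(Q[:,0]<.58)&(Q[:,2]>.026)]
print(np.polyfit(sh[:,0],sh[:,1],1) if len(sh) else 0,len(sh),sh[:,2].max(),Q.min(0),Q.max(0),hd.min(0),hd.max(0))
im,d=capture('top'); P=cloud('top',np.ones(d.shape,bool),d); print('yellow',top_of(P,.530,-.277,.04,.03))
```

```text
[ 0.59561098 -0.01914393  0.17408408] [-0.0676162   0.99770956]
[ 0.05128139 -0.05218745] 887 0.022949181165223376 [ 0.54406744 -0.03939911  0.01003674] [ 0.71377231 -0.00729131  0.03167728] [ 0.54460992 -0.03939911  0.02607226] [ 0.57464882 -0.00896389  0.03167728]
yellow (55, array([ 0.5285, -0.2772]), array([0.014, 0.016]))
```

View pics/w3.png

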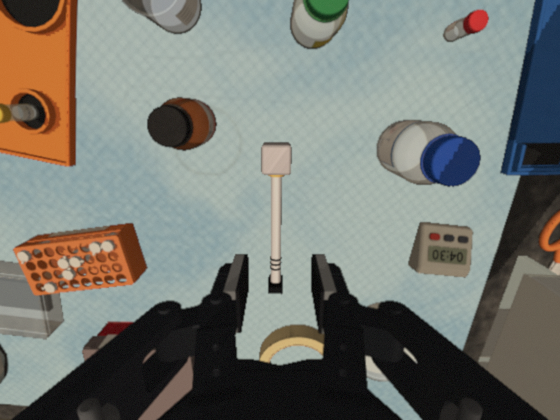

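The yellow vial stands in its well at (25,112). The probe lies along the tool's line, head at (276,158) and tail at (276,285). I descend over the balance point.

Call:
drive_tool --commands '[[[0.0015, -0.0025, -0.04, -0.012], [0.0015, -0.0025, -0.08, -0.012], [0.0015, -0.0025, -0.11, -0.012], [0.0015, -0.0025, -0.13, -0.012], [0.0015, -0.0025, -0.135, -0.012], [0.0015, -0.0025, -0.135, -0.012]]]'

```text
clock: 8.38
tcp_pos: [0.5952, -0.0278, 0.0374]
tool_rot: [-0.021, 1.0, 0.0, -0.002]
ft_force: [0.1, 0.6, 0.1]
grip_width: 0.0341
finger_force: 0.0
```

Call:
drive_tool --commands '[[[0.0015, 0.0045, 0, 0.012], [0.0015, 0.0045, 0, 0.012], [0.0015, 0.0045, -0.012, 0.012], [0.0015, 0.0045, -0.024, 0.012], [0.0015, 0.0045, -0.032, 0.012], [0.0015, 0.0045, -0.032, 0.012], [0.0015, 0.0045, -0.032, 0.012]]]'

```text
clock: 8.97
tcp_pos: [0.5974, -0.022, 0.0061]
tool_rot: [-0.029, 1.0, 0.0, -0.001]
ft_force: [0.7, -0.4, 0.2]
grip_width: 0.0341
finger_force: 0.0
```

Call:
drive_tool --commands '[[[0, 0, -0.001, 0], [0, 0, -0.001, 0], [0, 0, -0.001, 0], [0, 0, -0.001, 0], [0, 0, -0.001, 0], [0, 0, -0.001, 0], [0, 0, -0.001, 0]]]' --claw 1

```text
clock: 9.55
tcp_pos: [0.5986, -0.0223, 0.0066]
tool_rot: [-0.029, 1.0, -0.0, 0.0]
ft_force: [-0.5, -0.2, 1.2]
grip_width: 0.0093
finger_force: 58.7
```

Call:
drive_tool --commands '[[[0, 0, 0.005, 0], [0, 0, 0.012, 0], [0, 0, 0.02, 0], [0, 0, 0.025, 0], [0, 0, 0.025, 0], [0, 0, 0.025, 0]]]'

```text
clock: 10.05
tcp_pos: [0.5988, -0.0223, 0.032]
tool_rot: [-0.029, 1.0, -0.0, 0.001]
ft_force: [0.2, -0.6, -4.3]
grip_width: 0.0092
finger_force: 58.5
```

Run:
```python
from w import *
o,im,d,P=wlook('w4'); print(o['tcp_pos'],o['moment'])
im,d=capture('scene'); P=cloud('scene',np.ones(d.shape,bool),d)
Q=P[(P[:,0]>.53)&(P[:,0]<.75)&(abs(P[:,1]+.02)<.03)&(P[:,2]>.01)&(P[:,2]<.08)]
for a,b in((.543,.573),(.63,.69),(.7,.72)):
    q=Q[(Q[:,0]>a)&(Q[:,0]<b)]; print(a,len(q),np.percentile(q[:,2],[5,95]) if len(q) else 0)
cv2.imwrite('pics/s4.png',cv2.resize(im[150:280,220:400],None,fx=4,fy=4))
```

```text
[ 0.59876671 -0.02228581  0.03198829] [-0.01574868  0.01142677 -0.00886664]
0.543 195 [0.02883762 0.05594753]
0.63 66 [0.03593863 0.04623794]
0.7 59 [0.02800848 0.0544161 ]
```

View pics/s4.png

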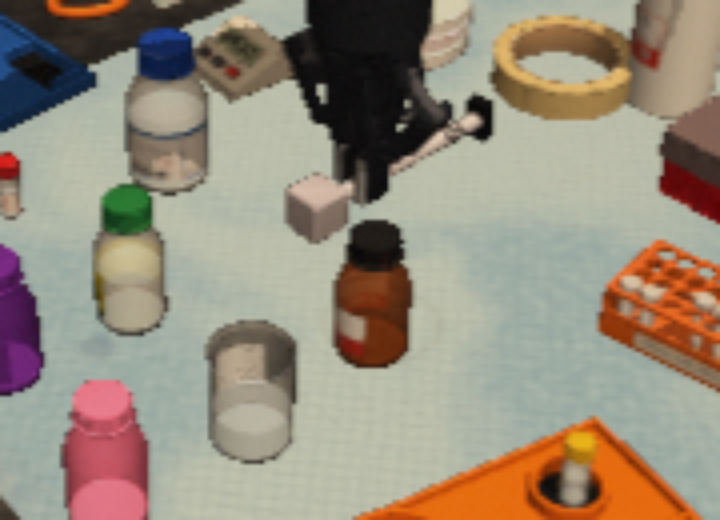

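The probe hangs level: head top at 56 mm and tail top at 54 mm. I lift it clear and turn it half round.

Call:
drive_tool --commands '[[[0, 0, 0.015, 0], [0, 0, 0.04, 0], [0, 0, 0.07, 0], [0, 0, 0.1, 0], [0, 0, 0.125, 0], [0, 0, 0.14, -0.06], [-0.003, 0.008, 0.14, -0.17], [-0.008, 0.02, 0.14, -0.29], [-0.013, 0.032, 0.14, -0.41], [-0.018, 0.044, 0.14, -0.53], [-0.023, 0.056, 0.14, -0.65], [-0.028, 0.068, 0.14, -0.77]]]'

```text
clock: 11.15
tcp_pos: [0.5696, 0.0463, 0.1707]
tool_rot: [0.352, 0.936, -0.0, -0.001]
ft_force: [0.3, 0.9, -3.5]
grip_width: 0.0096
finger_force: 58.7
```

Call:
drive_tool --commands '[[[-0.005, 0.012, 0, -0.12], [-0.01, 0.024, 0, -0.24], [-0.015, 0.036, 0, -0.36], [-0.02, 0.048, 0, -0.48], [-0.025, 0.06, 0, -0.6], [-0.03, 0.072, 0, -0.72], [-0.035, 0.084, 0, -0.84], [-0.04, 0.096, 0, -0.96], [-0.045, 0.108, 0, -1.08], [-0.05, 0.12, 0, -1.2], [-0.055, 0.132, 0, -1.32], [-0.06, 0.144, 0, -1.44]]]'

```text
clock: 12.15
tcp_pos: [0.5096, 0.1903, 0.1707]
tool_rot: [0.882, 0.472, -0.001, -0.0]
ft_force: [-0.2, -0.1, -3.2]
grip_width: 0.0093
finger_force: 58.7
```

Call:
drive_tool --commands '[[[-0.005, 0.012, 0, -0.12], [-0.01, 0.024, 0, -0.24], [-0.015, 0.036, 0, -0.36], [-0.02, 0.048, 0, -0.48], [-0.025, 0.058, 0, -0.6], [-0.028, 0.064, 0, -0.72], [-0.029, 0.066, 0, -0.8], [-0.029, 0.066, 0, -0.86], [-0.029, 0.066, 0, -0.9], [-0.029, 0.066, 0, -0.9], [-0.029, 0.066, 0, -0.9]]]'

```text
clock: 13.07
tcp_pos: [0.481, 0.2557, 0.1708]
tool_rot: [0.999, 0.045, -0.0, 0.0]
ft_force: [-0.4, 0.4, -3.2]
grip_width: 0.0089
finger_force: 58.7
```

```bash
cat > pr.py <<'E'
from w import *
o=get_obs(); print('tcp',o['tcp_pos'],'ydir',R.from_quat(o['tool_rot']).as_matrix()[:2,1],o['ft_force'])
im,d=capture('top'); P=cloud('top',np.ones(d.shape,bool),d); z0=o['tcp_pos'][2]
Q=P[(abs(P[:,0]-.46)<.12)&(abs(P[:,1]-.256)<.05)&(P[:,2]>z0-.007)&(P[:,2]<z0+.03)]
print(len(Q))
tl=Q[Q[:,0]<.38]; hd=Q[Q[:,0]>.515]
for n,q in(('tail',tl),('head',hd)):
    if len(q): print(n,len(q),q.min(0).round(4),q.max(0).round(4),np.median(q,0).round(4))
im,d=capture('scene'); cv2.imwrite('pics/s5.png',cv2.resize(im[60:230,100:330],None,fx=3.2,fy=3.2))
E
python3 pr.py
```

```text
tcp [0.48099969 0.25568104 0.17082909] ydir [ 0.09004926 -0.9959373 ] [-0.37851406  0.3911549  -3.16347566]
848
tail 130 [0.3631 0.2359 0.1664] [0.3795 0.255  0.1961] [0.37   0.2432 0.1907]
head 205 [0.515  0.243  0.1648] [0.5322 0.2747 0.1965] [0.5234 0.2535 0.1929]
```

View pics/s5.png

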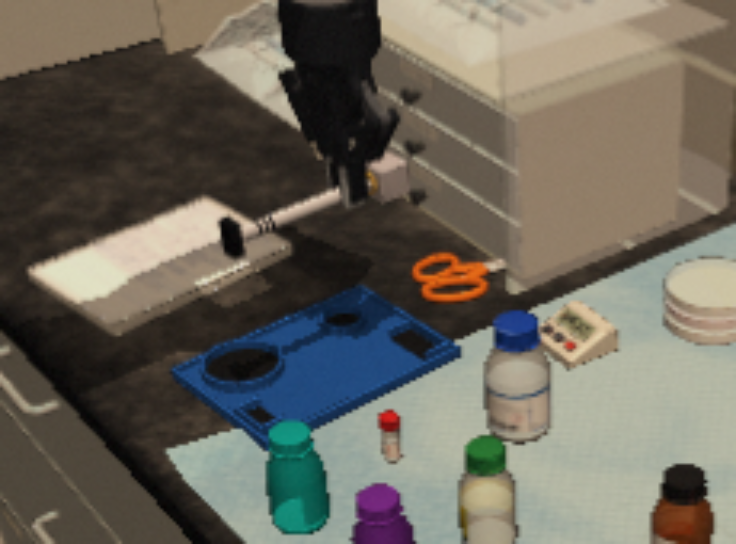

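The probe is level over the blue tray with its head toward the far end. I lower it with a 3 mm correction.

Call:
drive_tool --commands '[[[0.003, 0.001, -0.015, 0], [0.003, 0.001, -0.04, 0], [0.003, 0.001, -0.07, 0], [0.003, 0.001, -0.095, 0], [0.003, 0.001, -0.115, 0], [0.003, 0.001, -0.13, 0], [0.003, 0.001, -0.14, 0], [0.003, 0.001, -0.147, 0], [0.003, 0.001, -0.152, 0], [0.003, 0.001, -0.155, 0], [0.003, 0.001, -0.155, 0], [0.003, 0.001, -0.155, 0]]]'

```text
clock: 14.17
tcp_pos: [0.4849, 0.257, 0.017]
tool_rot: [0.999, 0.044, 0.001, -0.0]
ft_force: [0.1, -0.3, -3.8]
grip_width: 0.0097
finger_force: 58.7
```

Call:
drive_tool --commands '[[[0, 0, -0.001, 0], [0, 0, -0.002, 0], [0, 0, -0.003, 0], [0, 0, -0.003, 0], [0, 0, -0.003, 0]]]'

```text
clock: 14.58
tcp_pos: [0.4843, 0.2568, 0.0134]
tool_rot: [0.999, 0.044, 0.0, -0.0]
ft_force: [0.3, -0.5, -3.2]
grip_width: 0.0098
finger_force: 58.7
```

Call:
drive_tool --commands '[[[0, 0, -0.001, 0], [0, 0, -0.001, 0], [0, 0, -0.0015, 0], [0, 0, -0.0015, 0]]]'

```text
clock: 14.92
tcp_pos: [0.4846, 0.2569, 0.0126]
tool_rot: [0.999, 0.044, 0.0, 0.0]
ft_force: [-2.8, -1.2, 5.6]
grip_width: 0.0095
finger_force: 59.8
```

Call:
drive_tool --commands '[[[0, 0, 0.0005, 0], [0, 0, 0.0005, 0], [0, 0, 0.0005, 0], [0, 0, 0.0005, 0]]]' --claw 0.3

```text
clock: 15.25
tcp_pos: [0.4846, 0.2568, 0.0124]
tool_rot: [0.999, 0.044, 0.0, -0.0]
ft_force: [-0.6, 0.3, 0.3]
grip_width: 0.03
finger_force: 0.0
```

Call:
drive_tool --commands '[[[0, 0, 0.02, 0], [0, 0, 0.05, 0], [0, 0, 0.09, 0], [0, 0, 0.13, 0], [-0.005, -0.02, 0.165, 0], [-0.012, -0.06, 0.175, 0], [-0.02, -0.1, 0.175, 0], [-0.028, -0.14, 0.175, 0], [-0.036, -0.18, 0.175, 0], [-0.044, -0.22, 0.175, 0], [-0.05, -0.245, 0.175, 0], [-0.051, -0.254, 0.175, 0]]]'

```text
clock: 16.25
tcp_pos: [0.4326, -0.0002, 0.1874]
tool_rot: [0.999, 0.043, 0.0, 0.001]
ft_force: [0.4, 0.8, 0.2]
grip_width: 0.03
finger_force: 0.0
```

Call:
drive_tool --commands '[[[0, 0, 0, 0], [0, 0, 0, 0], [0, 0, 0, 0]]]' --claw -0.6

```text
clock: 16.5
tcp_pos: [0.4336, 0.0039, 0.1873]
tool_rot: [0.999, 0.045, 0.0, -0.0]
ft_force: [0.1, -0.7, -0.2]
grip_width: 0.0652
finger_force: 0.0
```

Run:
```python
from w import *
o,im,d,P=wlook('w6'); print(o['tcp_pos'],top_of(P,.433,.002,.082,.03))
im,d=capture('top'); np.savez('t6.npz',im=im,d=d); P=cloud('top',np.ones(d.shape,bool),d)
print(top_of(P,.433,.002,.082,.03))
Q=P[(abs(P[:,0]-.46)<.13)&(abs(P[:,1]-.256)<.03)&(P[:,2]>.022)&(P[:,2]<.05)]
for q in(Q[Q[:,0]<.40],Q[Q[:,0]>.50]): print(q.min(0).round(4),q.max(0).round(4))
cv2.imwrite('pics/t6.png',cv2.resize(im[170:310,90:300],None,fx=3.5,fy=3.5))
```

```text
[0.43359992 0.00385078 0.18726544] (954, array([0.434 , 0.0034]), array([0.03 , 0.031]))Traceback (most recent call last):
  File "<stdin>", line 4, in <module>
  File "w.py", line 8, in top_of
    return len(Q),((Q[:,:2].min(0)+Q[:,:2].max(0))/2).round(4),np.ptp(Q[:,:2],axis=0).round(3)
                    ~~~~~~~~~~~^^^
    return umr_minimum(a, axis, None, out, keepdims, initial, where)
ValueError: zero-size array to reduction operation minimum which has no identity
```

Call:
drive_tool --commands '[[[0, 0, -0.04, 0], [0, 0, -0.075, 0], [0, 0, -0.105, 0], [0, 0, -0.13, 0], [0, 0, -0.148, 0], [0, 0, -0.157, 0], [0, 0, -0.157, 0]]]'

```text
clock: 17.18
tcp_pos: [0.4318, 0.0041, 0.0284]
tool_rot: [0.999, 0.045, -0.002, -0.001]
ft_force: [0.2, 0.5, 0.1]
grip_width: 0.0681
finger_force: 0.0
```

Call:
drive_tool --commands '[[[0, 0, 0, 0], [0, 0, 0, 0], [0, 0, 0, 0], [0, 0, 0, 0], [0, 0, 0, 0], [0, 0, 0, 0]]]' --claw 1

```text
clock: 17.68
tcp_pos: [0.435, 0.0025, 0.0319]
tool_rot: [0.999, 0.044, 0.002, 0.0]
ft_force: [-0.8, 0.5, 6.8]
grip_width: 0.0415
finger_force: 61.5
```

Run:
```python
from w import *
im,d=capture('top'); P=cloud('top',np.ones(d.shape,bool),d)
Q=P[(abs(P[:,0]-.46)<.13)&(abs(P[:,1]-.256)<.03)&(P[:,2]>.022)&(P[:,2]<.05)]
for q in(Q[Q[:,0]<.40],Q[Q[:,0]>.50]): print(q.min(0).round(4),q.max(0).round(4))
cv2.imwrite('pics/t6.png',cv2.resize(im[170:310,90:300],None,fx=3.5,fy=3.5))
```

```text
[0.3673 0.2383 0.0221] [0.3997 0.257  0.0388]
[0.5008 0.2445 0.022 ] [0.5376 0.279  0.041 ]
```

View pics/t6.png

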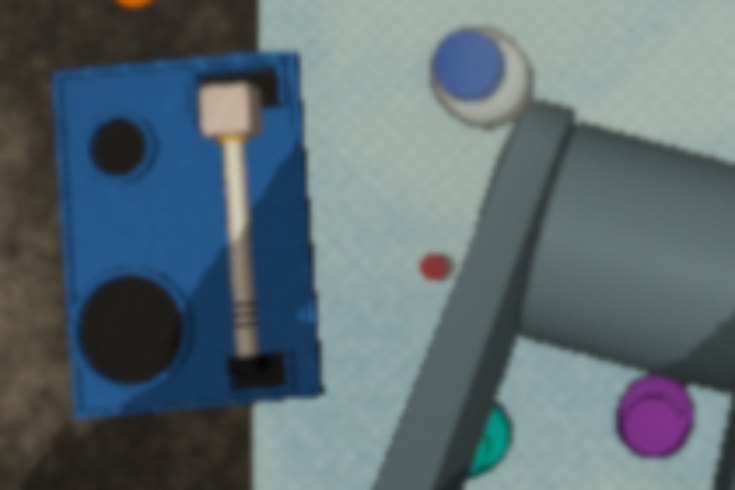

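The picture shows the probe in the cradle: head at (230,110) in the wide pocket, tail at (255,368), centre within 1 mm of plan. Next I carry the green bottle to the blue well.

Call:
drive_tool --commands '[[[0, 0, 0.02, 0], [0, 0, 0.05, 0], [0, 0, 0.09, 0], [0, 0, 0.125, 0], [-0.003, 0.02, 0.14, 0], [-0.008, 0.055, 0.14, 0], [-0.013, 0.095, 0.14, 0], [-0.018, 0.135, 0.14, 0], [-0.023, 0.175, 0.14, 0], [-0.028, 0.215, 0.14, 0], [-0.034, 0.255, 0.14, 0], [-0.039, 0.29, 0.14, 0]]]'

```text
clock: 18.73
tcp_pos: [0.3935, 0.2952, 0.171]
tool_rot: [0.999, 0.045, 0.001, -0.0]
ft_force: [-0.1, -0.5, -1.6]
grip_width: 0.0409
finger_force: 61.4
```

Call:
drive_tool --commands '[[[-0.004, 0.03, 0, 0], [-0.004, 0.03, -0.02, 0], [-0.004, 0.03, -0.05, 0], [-0.004, 0.03, -0.08, 0], [-0.004, 0.03, -0.1, 0], [-0.004, 0.03, -0.11, 0], [-0.004, 0.03, -0.11, 0], [-0.004, 0.03, -0.11, 0]]]'

```text
clock: 19.4
tcp_pos: [0.3907, 0.3228, 0.0609]
tool_rot: [0.999, 0.044, 0.0, -0.0]
ft_force: [1.2, 0.4, 0.2]
grip_width: 0.0417
finger_force: 61.4
```

Run:
```python
from w import *
o,im,d,P=wlook('w7'); print(o['tcp_pos'],o['ft_force'])
v,u=np.nonzero(d>0); px=im[v,u].max(1)
Q=P[(px<45)&(abs(P[:,2]-.006)<.006)&(np.hypot(P[:,0]-.391,P[:,1]-.323)<.045)]
print(len(Q),Q.min(0),Q.max(0))
Q=P[(np.hypot(P[:,0]-.522,P[:,1]-.262)<.008)]; print('head z',np.median(Q[:,2]))
```

```text
[0.39065758 0.32284761 0.06086358] [1.20163826 0.44080807 0.1718717 ]
1675 [0.37539614 0.28947616 0.00402862] [0.42209572 0.35417156 0.00836206]
head z 0.035792792907533
```

View pics/w7.png

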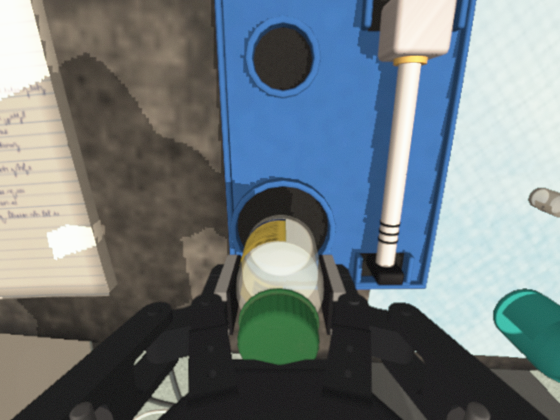

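The bottle (279,270) hangs upright over its well (283,220); the probe's head top is at 36 mm, so it lies on the tray floor. I lower the bottle.

Call:
drive_tool --commands '[[[-0.001, 0, -0.01, 0], [-0.001, 0, -0.018, 0], [-0.001, 0, -0.023, 0], [-0.001, 0, -0.025, 0], [-0.001, 0, -0.025, 0], [-0.001, 0, -0.025, 0]]]'

```text
clock: 19.95
tcp_pos: [0.39, 0.323, 0.0379]
tool_rot: [0.999, 0.045, 0.0, 0.0]
ft_force: [-9.1, -6.1, 27.0]
grip_width: 0.0416
finger_force: 64.8
```

Call:
drive_tool --commands '[[[0, 0, 0.0015, 0], [0, 0, 0.0015, 0], [0, 0, 0.0015, 0]]]'

```text
clock: 20.2
tcp_pos: [0.3901, 0.3231, 0.0379]
tool_rot: [0.999, 0.044, 0.001, -0.0]
ft_force: [-2.4, -1.4, 12.6]
grip_width: 0.0414
finger_force: 62.9
```

Call:
drive_tool --commands '[[[0, 0, 0, 0], [0, 0, 0, 0], [0, 0, 0, 0], [0, 0, 0, 0], [0, 0, 0, 0]]]' --claw -0.6

```text
clock: 20.62
tcp_pos: [0.3892, 0.3227, 0.0365]
tool_rot: [0.999, 0.044, -0.0, 0.0]
ft_force: [0.4, 0.2, 0.6]
grip_width: 0.0683
finger_force: 0.0
```

Call:
drive_tool --commands '[[[0, 0, 0.02, 0], [0, 0, 0.05, 0], [0, 0, 0.09, 0], [0, 0, 0.13, 0], [0.005, -0.03, 0.145, 0], [0.012, -0.07, 0.145, 0], [0.019, -0.11, 0.145, 0], [0.026, -0.15, 0.145, 0], [0.034, -0.18, 0.145, 0], [0.039, -0.19, 0.145, 0], [0.039, -0.19, 0.145, 0], [0.039, -0.19, 0.145, 0]]]'

```text
clock: 21.62
tcp_pos: [0.4285, 0.1328, 0.1817]
tool_rot: [0.999, 0.043, -0.0, -0.0]
ft_force: [0.6, 0.2, 0.1]
grip_width: 0.0684
finger_force: 0.0
```

Call:
drive_tool --commands '[[[0, 0, 0, 0], [0, 0, 0, 0]]]' --claw 0.2

```text
clock: 21.78
tcp_pos: [0.4279, 0.134, 0.1816]
tool_rot: [0.999, 0.045, -0.0, -0.0]
ft_force: [0.5, 0.1, -0.8]
grip_width: 0.0452
finger_force: 0.0
```

Run:
```python
from w import *
o,im,d,P=wlook('w8'); print(o['tcp_pos'],top_of(P,.43,.134,.037,.02))
im,d=capture('top'); P=cloud('top',np.ones(d.shape,bool),d); print('green',top_of(P,.39,.323,.085,.03))
```

```text
[0.42787334 0.13400744 0.18156716] (241, array([0.4301, 0.1355]), array([0.017, 0.016]))Traceback (most recent call last):
  File "<stdin>", line 3, in <module>
  File "w.py", line 8, in top_of
    return len(Q),((Q[:,:2].min(0)+Q[:,:2].max(0))/2).round(4),np.ptp(Q[:,:2],axis=0).round(3)
                    ~~~~~~~~~~~^^^
    return umr_minimum(a, axis, None, out, keepdims, initial, where)
ValueError: zero-size array to reduction operation minimum which has no identity
```

View pics/w8.png

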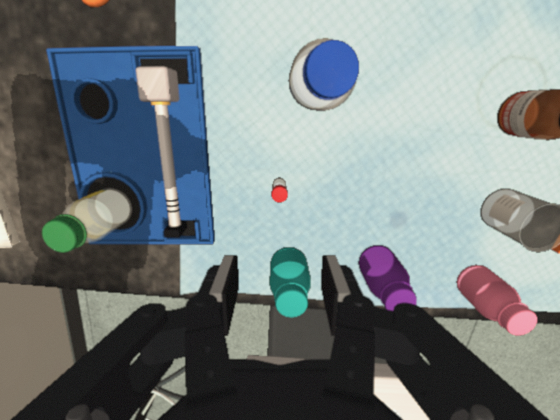

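The green bottle stands in its well (base near (120,205)). The red vial, at (280,190), is next.

Call:
drive_tool --commands '[[[0.002, 0.001, -0.04, 0], [0.002, 0.001, -0.08, 0], [0.002, 0.001, -0.11, 0], [0.002, 0.001, -0.135, 0], [0.002, 0.001, -0.155, 0], [0.002, 0.001, -0.1645, 0], [0.002, 0.001, -0.1645, 0]]]'

```text
clock: 22.47
tcp_pos: [0.4283, 0.1342, 0.0153]
tool_rot: [0.999, 0.045, -0.002, -0.0]
ft_force: [-0.9, -0.3, -0.2]
grip_width: 0.0342
finger_force: 0.0
```

Call:
drive_tool --commands '[[[0, 0, 0, 0], [0, 0, 0, 0], [0, 0, 0, 0], [0, 0, 0, 0], [0, 0, 0, 0], [0, 0, 0, 0]]]' --claw 1

```text
clock: 22.97
tcp_pos: [0.4312, 0.1338, 0.0182]
tool_rot: [0.999, 0.044, 0.001, -0.0]
ft_force: [0.6, -0.5, 4.9]
grip_width: 0.015
finger_force: 58.6
```

Call:
drive_tool --commands '[[[0, 0, 0.02, 0], [0, 0, 0.055, 0], [0, 0, 0.085, 0], [0.01, 0.03, 0.1, 0], [0.022, 0.065, 0.1, 0], [0.034, 0.1, 0.1, 0], [0.047, 0.135, 0.1, 0], [0.058, 0.165, 0.1, 0], [0.067, 0.19, 0.1, 0], [0.07, 0.198, 0.09, 0], [0.07, 0.198, 0.07, 0], [0.07, 0.198, 0.05, 0]]]'

```text
clock: 23.97
tcp_pos: [0.5011, 0.333, 0.0675]
tool_rot: [0.999, 0.045, 0.001, -0.0]
ft_force: [0.3, -0.1, -0.6]
grip_width: 0.0147
finger_force: 58.6
```

Call:
drive_tool --commands '[[[0, 0, 0, 0], [0, 0, 0, 0]]]'

```text
clock: 24.13
tcp_pos: [0.4992, 0.3313, 0.0662]
tool_rot: [0.999, 0.044, -0.002, 0.001]
ft_force: [-0.1, 0.4, -0.1]
grip_width: 0.0151
finger_force: 58.6
```

Run:
```python
from w import *
o,im,d,P=wlook('w9'); print(o['tcp_pos'],o['ft_force'])
v,u=np.nonzero(d>0); px=im[v,u].max(1)
Q=P[(px<45)&(abs(P[:,2]-.006)<.006)&(np.hypot(P[:,0]-.5005,P[:,1]-.333)<.03)]
print(len(Q),Q.min(0),Q.max(0))
```

```text
[0.49917432 0.33129173 0.06621185] [-0.08413008  0.37118153 -0.07759564]
467 [0.48620876 0.31452626 0.00467763] [0.51632496 0.34892317 0.00816293]
```

Well centre is (0.500,0.332), on target. I lower to contact.

Call:
drive_tool --commands '[[[0.0005, 0, -0.015, 0], [0.0005, 0, -0.028, 0], [0.0005, 0, -0.036, 0], [0.0005, 0, -0.04, 0], [0.0005, 0, -0.0425, 0], [0.0005, 0, -0.0435, 0], [0.0005, 0, -0.0435, 0], [0.0005, 0, -0.0435, 0]]]'

```text
clock: 24.85
tcp_pos: [0.5013, 0.332, 0.0243]
tool_rot: [0.999, 0.044, 0.0, -0.0]
ft_force: [0.5, 0.1, 0.8]
grip_width: 0.0151
finger_force: 58.6
```

Call:
drive_tool --commands '[[[0, 0, -0.001, 0], [0, 0, -0.0015, 0], [0, 0, -0.0015, 0]]]'

```text
clock: 25.1
tcp_pos: [0.5021, 0.3321, 0.0241]
tool_rot: [0.999, 0.044, 0.001, -0.0]
ft_force: [-2.2, -1.5, 9.1]
grip_width: 0.015
finger_force: 59.2
```

Call:
drive_tool --commands '[[[0, 0, 0.0005, 0], [0, 0, 0.0005, 0], [0, 0, 0.0005, 0], [0, 0, 0.0005, 0], [0, 0, 0.0005, 0]]]' --claw 0.2

```text
clock: 25.52
tcp_pos: [0.5006, 0.3317, 0.0225]
tool_rot: [0.999, 0.044, -0.0, 0.0]
ft_force: [0.1, 0.2, -0.1]
grip_width: 0.0341
finger_force: 0.0
```

Call:
drive_tool --commands '[[[0, 0, 0.02, 0], [0, 0, 0.05, 0], [0, 0, 0.09, 0], [0, 0, 0.13, 0], [0, -0.01, 0.165, 0], [0.003, -0.05, 0.165, 0], [0.006, -0.09, 0.165, 0], [0.009, -0.13, 0.165, 0], [0.012, -0.17, 0.165, 0], [0.014, -0.21, 0.165, 0], [0.016, -0.25, 0.165, 0], [0.018, -0.29, 0.165, 0]]]'

```text
clock: 26.52
tcp_pos: [0.5185, 0.04, 0.1878]
tool_rot: [0.999, 0.045, 0.0, -0.0]
ft_force: [2.0, -0.1, 1.2]
grip_width: 0.0341
finger_force: 0.0
```

Call:
drive_tool --commands '[[[0.003, -0.04, 0, 0], [0.005, -0.08, 0, 0], [0.008, -0.115, 0, 0], [0.01, -0.14, 0, 0], [0.01, -0.152, 0, 0], [0.01, -0.152, 0, 0], [0.01, -0.152, 0, 0], [0.01, -0.152, 0, 0]]]' --claw -0.6

```text
clock: 27.18
tcp_pos: [0.5286, -0.109, 0.1875]
tool_rot: [0.999, 0.045, -0.0, -0.0]
ft_force: [0.7, 0.8, -0.0]
grip_width: 0.0682
finger_force: 0.0
```

Run:
```python
from w import *
o,im,d,P=wlook('w10'); print(o['tcp_pos'],o['grip_width'],top_of(P,.529,-.11,.08,.03))
im,d=capture('top'); cv2.imwrite('pics/t10.png',im); P=cloud('top',np.ones(d.shape,bool),d)
for a in((.39,.323,.085,.03),(.5,.332,.04,.03)):
  try: print(top_of(P,*a))
  except Exception: print('hid')
```

```text
[ 0.52859703 -0.1089772   0.18753467] 0.06817501272232546 (974, array([ 0.531 , -0.1096]), array([0.031, 0.031]))
(219, array([0.388 , 0.3243]), array([0.031, 0.031]))
(66, array([0.5001, 0.3327]), array([0.015, 0.017]))
```

View pics/w10.png

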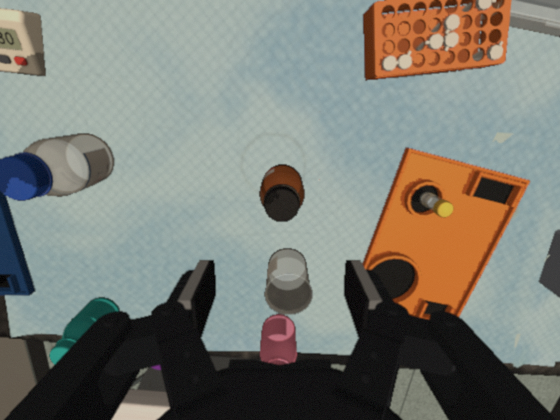

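The amber bottle (brown, black cap) is at (282,195), centred between the fingers; the beaker at (287,280) is clear of them. I descend and grip.

Call:
drive_tool --commands '[[[0.002, 0, -0.04, 0], [0.002, 0, -0.075, 0], [0.002, 0, -0.105, 0], [0.002, 0, -0.13, 0], [0.002, 0, -0.148, 0], [0.002, 0, -0.157, 0], [0.002, 0, -0.157, 0]]]'

```text
clock: 27.87
tcp_pos: [0.5293, -0.1085, 0.0287]
tool_rot: [0.999, 0.045, -0.002, -0.001]
ft_force: [-0.4, -0.2, -0.4]
grip_width: 0.0682
finger_force: 0.0
```

Call:
drive_tool --commands '[[[0, 0, 0, 0], [0, 0, 0, 0], [0, 0, 0, 0], [0, 0, 0, 0], [0, 0, 0, 0], [0, 0, 0, 0]]]' --claw 1

```text
clock: 28.37
tcp_pos: [0.5325, -0.1107, 0.0328]
tool_rot: [0.999, 0.044, 0.002, 0.001]
ft_force: [0.2, 1.2, 6.6]
grip_width: 0.0435
finger_force: 61.7
```

Call:
drive_tool --commands '[[[0, 0, 0.02, 0], [0, 0, 0.05, 0], [0, 0, 0.085, 0], [-0.01, -0.015, 0.1, 0], [-0.03, -0.04, 0.1, 0], [-0.052, -0.07, 0.1, 0], [-0.075, -0.1, 0.1, 0], [-0.095, -0.13, 0.1, 0], [-0.107, -0.147, 0.1, 0], [-0.111, -0.151, 0.085, 0], [-0.111, -0.151, 0.06, 0], [-0.111, -0.151, 0.035, 0]]]'

```text
clock: 29.37
tcp_pos: [0.4202, -0.263, 0.0666]
tool_rot: [0.999, 0.043, 0.001, 0.001]
ft_force: [0.3, -0.1, -2.2]
grip_width: 0.0431
finger_force: 61.7
```

Call:
drive_tool --commands '[[[0, 0, 0, 0], [0, 0, 0, 0]]]'

```text
clock: 29.53
tcp_pos: [0.4189, -0.2605, 0.0652]
tool_rot: [0.999, 0.044, -0.001, -0.001]
ft_force: [-0.2, -0.4, -0.5]
grip_width: 0.0434
finger_force: 61.7
```

Run:
```python
from w import *
o,im,d,P=wlook('w11'); print(o['tcp_pos'],o['ft_force'])
v,u=np.nonzero(d>0); px=im[v,u].max(1)
Q=P[(px<45)&(abs(P[:,2]-.006)<.006)&(np.hypot(P[:,0]-.4195,P[:,1]+.2606)<.045)]
print(len(Q),Q.min(0),Q.max(0))
```

```text
[ 0.41891206 -0.26045395  0.0652279 ] [-0.19858997 -0.41286903 -0.46936798]
2556 [ 0.40177533 -0.29046213  0.00440673] [ 0.45011498 -0.22634564  0.00853707]
```

Call:
drive_tool --commands '[[[0, 0.001, -0.012, 0], [0, 0.001, -0.02, 0], [0, 0.001, -0.025, 0], [0, 0.001, -0.027, 0], [0, 0.001, -0.028, 0], [0, 0.001, -0.028, 0], [0, 0.001, -0.028, 0]]]'

```text
clock: 30.17
tcp_pos: [0.4202, -0.2603, 0.0388]
tool_rot: [0.999, 0.045, 0.0, 0.0]
ft_force: [-2.8, 3.5, 5.3]
grip_width: 0.0435
finger_force: 62.3
```

Contact is felt at the expected height, so I release, rise and check the final state.

Call:
drive_tool --commands '[[[0, 0, 0, 0], [0, 0, 0, 0], [0, 0, 0, 0], [0, 0, 0, 0], [0, 0, 0, 0]]]' --claw -0.6

```text
clock: 30.58
tcp_pos: [0.4199, -0.2603, 0.0378]
tool_rot: [0.999, 0.044, 0.0, 0.0]
ft_force: [-0.5, 0.6, -0.7]
grip_width: 0.0681
finger_force: 0.0
```

Call:
drive_tool --commands '[[[0, 0, 0.02, 0], [0, 0, 0.05, 0], [0, 0, 0.09, 0], [0, 0, 0.13, 0], [0, 0, 0.17, 0], [-0.02, 0.035, 0.19, 0], [-0.04, 0.07, 0.19, 0], [-0.06, 0.105, 0.19, 0], [-0.08, 0.14, 0.19, 0], [-0.08, 0.16, 0.19, 0], [-0.08, 0.16, 0.19, 0], [-0.08, 0.16, 0.19, 0]]]'

```text
clock: 31.58
tcp_pos: [0.3399, -0.0997, 0.2281]
tool_rot: [0.999, 0.045, 0.001, 0.001]
ft_force: [-0.5, -0.4, 0.2]
grip_width: 0.0681
finger_force: 0.0
```

Run:
```python
from w import *
im,d=capture('top'); cv2.imwrite('pics/t12.png',im); P=cloud('top',np.ones(d.shape,bool),d)
for n,a in(('green',(.39,.323,.085,.03)),('red',(.5,.332,.04,.03)),('amber',(.42,-.26,.08,.03)),('yellow',(.5285,-.277,.04,.03)),('bblue',(.539,.107,.095,.03))):
  try: print(n,top_of(P,*a))
  except Exception: print(n,'hid')
```

```text
green (216, array([0.3881, 0.3242]), array([0.031, 0.03 ]))
red (68, array([0.5001, 0.3327]), array([0.015, 0.018]))
amber (247, array([ 0.4177, -0.2593]), array([0.033, 0.032]))
yellow (53, array([ 0.5287, -0.2778]), array([0.014, 0.016]))
bblue (309, array([0.5395, 0.1071]), array([0.036, 0.036]))
```

View pics/t12.png

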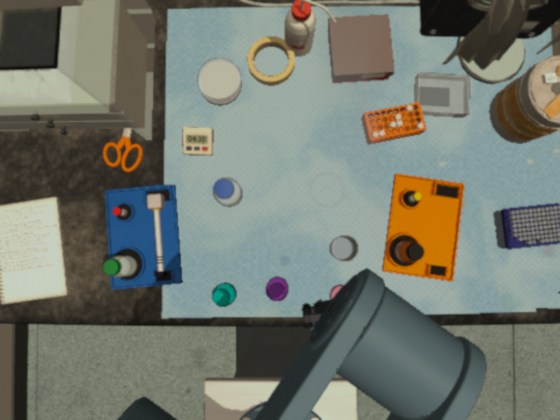

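The final top view shows green (120,264), red (122,212) and the probe (157,235) in the blue tray, and amber (406,248) and yellow (412,198) in the orange tray. The blue-capped bottle, beaker and timer are where they started, so I hand in.

```bash
python3 -c "
from station import *
print(job_done())"
```

```text
the job is handed in; nothing more can be done
None
```

Both kits are made up and the job is handed in after about 32 s. Each bottle and vial measured within about 3 mm of its well centre and the probe within about 2 mm of its place, and the blue-capped bottle, beaker and timer were not touched; no verdict came back at hand-in.

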